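Pack seven jar lids in the round tin

TASK

Put the two loose jar lids away in the round tin with the five already in it, so that all seven lie flat on its floor in one layer, knobs up, one in the middle and six around it. The five have slipped apart: slide them round inside the tin to make room, without lifting them, and leave the jar, jug, sugar bowl and spoon where they are.

Things in the scene. Friction and masses are not known exactly. Their poses are not given: they have to be found in the camera images.
- tin: shallow round open steel tin, fixed to the shelf: outside 182 mm, inside 176 mm across, rim 15 mm and inner floor 3 mm above the shelf, so lids in it lie with disc tops flush with the rim and knobs above it. Origin at the centre of its underside, z up. It just holds seven lids, one in the middle and six round it at the wall, with 4 mm to spare on the radius
- lid_a: bamboo jar lid: disc 56 mm across, 12 mm thick, with an upright round knob 16 mm across and 24 mm tall at its centre, 28 to 56 g; origin at the centre of its underside, z along the knob. Starts flat in the tin near the wall, slides freely; a, b, c, d, e go anticlockwise from above, with gaps too small for another lid between c and d and between e and a, and the middle empty
- lid_b: bamboo jar lid: disc 56 mm across, 12 mm thick, with an upright round knob 16 mm across and 24 mm tall at its centre, 28 to 56 g; origin at the centre of its underside, z along the knob. Starts flat in the tin near the wall, slides freely; a, b, c, d, e go anticlockwise from above, with gaps too small for another lid between c and d and between e and a, and the middle empty
- lid_c: bamboo jar lid: disc 56 mm across, 12 mm thick, with an upright round knob 16 mm across and 24 mm tall at its centre, 28 to 56 g; origin at the centre of its underside, z along the knob. Starts flat in the tin near the wall, slides freely; a, b, c, d, e go anticlockwise from above, with gaps too small for another lid between c and d and between e and a, and the middle empty
- lid_d: bamboo jar lid: disc 56 mm across, 12 mm thick, with an upright round knob 16 mm across and 24 mm tall at its centre, 28 to 56 g; origin at the centre of its underside, z along the knob. Starts flat in the tin near the wall, slides freely; a, b, c, d, e go anticlockwise from above, with gaps too small for another lid between c and d and between e and a, and the middle empty
- lid_e: bamboo jar lid: disc 56 mm across, 12 mm thick, with an upright round knob 16 mm across and 24 mm tall at its centre, 28 to 56 g; origin at the centre of its underside, z along the knob. Starts flat in the tin near the wall, slides freely; a, b, c, d, e go anticlockwise from above, with gaps too small for another lid between c and d and between e and a, and the middle empty
- lid_f: bamboo jar lid: disc 56 mm across, 12 mm thick, with an upright round knob 16 mm across and 24 mm tall at its centre, 28 to 56 g; origin at the centre of its underside, z along the knob. At the start it lies flat, knob up, on the shelf beside the tin (one such lid to the left, one to the right)
- lid_g: bamboo jar lid: disc 56 mm across, 12 mm thick, with an upright round knob 16 mm across and 24 mm tall at its centre, 28 to 56 g; origin at the centre of its underside, z along the knob. At the start it lies flat, knob up, on the shelf beside the tin (one such lid to the left, one to the right)
- jar: bystander: glass jar with a steel cap, 80 mm across, 130 mm tall, origin at the centre of its underside
- jug: bystander: steel milk jug with a handle, 80 mm across, 95 mm tall, handle reaching 64 mm to its own +y, origin at the centre of its underside
- sugar_bowl: bystander: round lidded ceramic sugar bowl, 100 mm across, 78 mm tall, origin at the centre of its underside
- spoon: bystander: plastic measuring spoon lying flat, bowl 42 mm across and 16 mm high at its +x end, handle reaching about 88 mm to its own -x; origin under the point where the handle meets the bowl
Mind the look-alikes: they are no part of the job. Leave any yellow look-alike of the lid_d alone. Leave any turquoise look-alike of the lid_a alone.

How it is judged:
By the outcome, as a careful person would: the job done as asked, in the order asked, and still so for the second after the job is handed in, with the robot touching nothing.
It also fails if it takes over 72 s, if anything falls off the work surface, if the arm or the gripper's body presses on something with over 40 N, if the wrist force passes 120 N, or if a joint passes its speed limit or range.

ROBOT

A 6-joint arm with a two-finger parallel gripper is mounted at the origin on the work surface. World frame = base frame: x ahead of the robot, y to its left, z up, the work surface at z = 0. Lengths are in m, angles in degrees, forces in N, time in s.
With the tool pointing down it reaches from about 0.25 to 0.725 m from the base axis. Payload 9.7 kg.
Tool frame: the origin (TCP) lies at the very end of the fingers, on their centre line; the grasp point (between the pads) lies 19 mm behind it; z points along the fingers, y is the direction in which the jaws open and shut (so a half turn about z gives the same grasp; the last joint's range is limited). The gripper opens to 85 mm and grips with 20 to 120 N. Pads are 22 mm wide; open, the fingers measure 114 mm over their backs; the gripper's body (76 mm by 85 mm) begins 54 mm behind the grasp point. The pads swing forward as they close: fully open they stand 13 mm farther back than shut.
Start: joints at [63.885, 4.979, 10.078, 95.1, 0, 90], TCP at [0.242, 0.494, 0.231] pointing down, gripper open.
Joint ranges: [-179.16, 179.16], [-48.56, 103.87], [-65.8, 70.77], [-126.05, 130.52], [-82.76, 87.17], [-180, 180]. Speed limits (degrees/s): [127.2, 127.2, 147.25, 180, 180, 180].

INTERFACE

Orientations are given as [roll, pitch, yaw] about the fixed x, y, z axes, in that order (R = Rz(yaw) Ry(pitch) Rx(roll)).
In Python, from workcell import bot gives the robot as it stands.
- The arm moves only by the shell command python3 -m pendant 'ROWS' [FORCE]. ROWS is JSON, a list that holds one entry, the list of rows, each a list of 7 numbers: the shift along the tool's x, y, z in cm, then the turn, a rotation vector about the tool's x, y, z in rad, then the opening in per cent of the stroke, from 0 (shut) to 100 (fully open). In form: [[[dx, dy, dz, ax, ay, az, gripper], ...]]. A call has 1 to 5 rows; each row shifts and turns the pose as measured when the row begins, along the tool's axes as they then stand; what a row does not reach is not made up. A row lasts 1/12 s, in which the tool goes at most 41.7 mm and 7.16 degrees, less where a joint would pass 70% of its speed; a pose out of reach is approached as far as the arm can. A call with a gripper value outside its range is refused whole. The fingers move at their own pace and stop on an object; FORCE is the grip in N (left out, the last holds). Time passes only in rows, so rows that do not move let the fingers close. It gives the time, the measured TCP pose, the force and the opening at its end, in the units of the state.
- bot.get_obs(): the state, without advancing time (a new reading comes with each control period).
- bot.camera(name): name is "scene" or "top" or "wrist"; returns the picture (480x640x3 uint8, red, green, blue); there is no depth.
- bot.get_calibration(name): a dict with "intrinsics" (3x3 intrinsics, pixels), "pose" (4x4, takes a point from camera to world coordinates); the wrist camera has in their place "T_tool_cam" (4x4, takes a point from camera to tool coordinates, whose origin is the TCP and whose axes are the flange's). Camera axes: x right, y down, z forward; pixel columns grow to the right and rows downward; lengths in m; the calibration is good to about 2 mm. A picture is of the moment at which its call begins: read the wrist's pose just before it. get_calibration takes no time and is no camera call.
- bot.job_done(): hands the job in, once; it reports no verdict.
Trained networks look in the newest picture that a camera, given by its name, has taken for a name from the list of things; names that differ only in an ending like _2 or _b are one class to them, and where a whole thing is asked for, a point or a joint stands for the part that bears it (a point fixed in the world has none). Each returns a list of dicts, best first, with "confidence" (0 to 1); they miss things now and then, are a little off and sometimes report something else, mostly with a low value. They report only what shows in the picture. A call takes as long as a camera call. They do not tell look-alikes from the thing itself.
- bot.masks_of(camera, thing): "pixels" (480x640 bool, what is visible of it) and "extent" ([left, top, right, bottom] in pixels, round what is visible of it).
- bot.mark_of(camera, thing): "uv" ([column, row] in pixels: a listed point, or the origin of a listed thing).
The state is a dict: "time": time; "q": joint angles; "qd": joint speeds; "joint_efforts": joint torques, N m; "ee_pos": TCP position; "tcp_rot": TCP orientation; "wrist_force": force on the tool from outside, world axes, zero at the start; "torque": the same for the moment, N m; "opening": finger opening in m.
Only numpy, scipy, OpenCV 4.12 (cv2) and the standard library are available. Lean on these libraries where they do the work, as an engineer would, in place of code of your own. Each camera call takes 0.05 s, during which the arm holds its last target. There are 200 camera calls.

## Working session

There is one attempt and no reset: what is moved stays moved. The work goes in short steps, Python scripts to look and compute and a shell command to move; the robot and the scene stay as the last step left them, time stands still between calls to the robot, and variables do not carry over. Pictures are saved under pics/ and viewed, about 8 in all and at most 12, crops included, and the job is handed in when it is done.

```bash
mkdir -p pics; ls; cat > h.py <<'E'
import numpy as np, cv2
from workcell import bot
from scipy.spatial.transform import Rotation as R
def px2w(cam,uv,z):
    c=bot.get_calibration(cam); K=np.array(c["intrinsics"])
    if cam=="wrist":
        o=bot.get_obs(); T=np.eye(4); T[:3,:3]=R.from_euler('xyz',o["tcp_rot"],degrees=True).as_matrix(); T[:3,3]=o["ee_pos"]; P=T@np.array(c["T_tool_cam"])
    else: P=np.array(c["pose"])
    d=P[:3,:3]@np.linalg.inv(K)@np.array([uv[0],uv[1],1.]); p=P[:3,3]; return p+d*(z-p[2])/d[2]
def save(cam,name,im=None):
    im=bot.camera(cam) if im is None else im
    cv2.imwrite("pics/"+name+".png",im[:,:,::-1]); return im
E
python3 - <<'E'
from h import *
print(bot.get_obs())
save("top","top0"); save("scene","scene0")
for c in("top","scene"):
    cal=bot.get_calibration(c);print(c,np.round(cal["pose"],3).tolist(),np.round(cal["intrinsics"],1).tolist())
for t in ("tin","lid_a","jar","jug","sugar_bowl","spoon"):
    for m in bot.mark_of("top",t): print(t,np.round(m["uv"],1),round(m["confidence"],2),np.round(px2w("top",m["uv"],0.003 if t[:3]=="lid" else 0),3))
c=bot.get_calibration("wrist");print(np.round(c["T_tool_cam"],3).tolist())
E
```

```text
pics
{'time': 0.0, 'q': array([6.38857981e+01, 5.01154472e+00, 1.00329650e+01, 9.50977135e+01,
       8.22979820e-04, 9.00012191e+01]), 'qd': array([-0.02967227,  0.06545253, -0.00845457,  0.00348934, -0.03610182,
        0.0570955 ]), 'joint_efforts': array([-1.67086735e-03, -5.20390427e+01,  4.64801788e+01,  1.62614178e-02,
       -2.88934393e-05,  6.90864709e-06]), 'ee_pos': array([0.24198665, 0.49365576, 0.23056545]), 'tcp_rot': array([-1.79923707e+02, -8.21355824e-04,  1.53884578e+02]), 'wrist_force': array([ 0.85016194, -0.59106484, -0.63065511]), 'torque': array([-0.00261031, -0.03634914, -0.05930066]), 'opening': 0.08526225288395053}
top [[-0.024, -0.985, 0.169, 0.411], [-0.999, 0.029, 0.026, -0.018], [-0.031, -0.169, -0.985, 1.072], [0.0, 0.0, 0.0, 1.0]] [[435.1, 0.0, 325.5], [0.0, 435.1, 240.1], [0.0, 0.0, 1.0]]
scene [[0.594, 0.504, -0.627, 1.213], [0.804, -0.354, 0.477, -0.489], [0.018, -0.788, -0.616, 0.64], [0.0, 0.0, 0.0, 1.0]] [[466.5, 0.0, 319.4], [0.0, 466.5, 234.6], [0.0, 0.0, 1.0]]
tin [337.4 250. ] 0.93 [ 0.569 -0.019  0.   ]
lid_a [356.3 261.9] 0.92 [ 0.538 -0.065  0.003]
lid_a [193.5 309. ] 0.9 [0.433 0.338 0.003]
lid_a [460.6 287.3] 0.81 [ 0.469 -0.315  0.003]
lid_a [328.8 273.3] 0.79 [0.512 0.004 0.003]
lid_a [313.6 315.9] 0.78 [0.409 0.043 0.003]
lid_a [353.4 233.4] 0.75 [ 0.61  -0.06   0.003]
lid_a [323.4 184.2] 0.73 [0.739 0.012 0.003]
lid_a [327.7 229.6] 0.69 [0.621 0.004 0.003]
lid_a [312.1 246.4] 0.61 [0.58  0.044 0.003]
jar [195.8 206.9] 0.85 [0.691 0.34  0.   ]
jug [421.8 174.5] 0.87 [ 0.758 -0.239  0.   ]
sugar_bowl [261.7 173.9] 0.94 [0.773 0.171 0.   ]
spoon [479.6 216. ] 0.61 [ 0.645 -0.376  0.   ]
[[-0.0, -0.957, -0.292, 0.075], [1.0, -0.0, -0.0, 0.0], [0.0, -0.292, 0.957, -0.142], [0.0, 0.0, 0.0, 1.0]]
```

```bash
python3 - <<'E'
import cv2
a=cv2.imread("pics/top0.png")[150:340,160:510]; cv2.imwrite("pics/top0c.png",cv2.resize(a,(800,434),interpolation=cv2.INTER_CUBIC))
E
```

```text
(no output)
```

View pics/top0c.png

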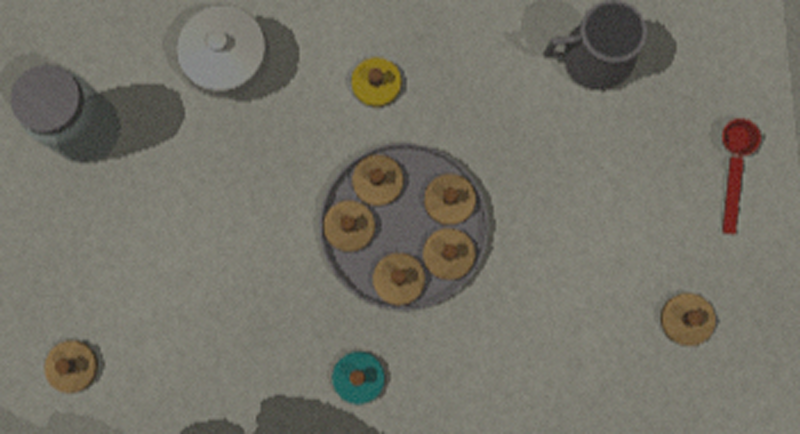

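View pics/scene0.png

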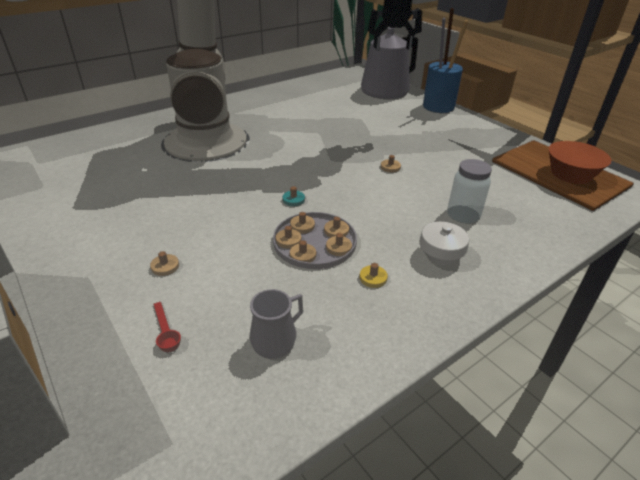

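The wood-coloured lids are the targets. In the crop the loose ones are at (70,365) on the left and (688,318) on the right, and the five in the tin are at (377,180), (349,225), (398,278), (450,252) and (450,198). The look-alikes to avoid are yellow at (377,80) and turquoise at (358,377). There is a gap at lower left and one at upper right, so a=(398,278), b=(450,252), c=(450,198), d=(377,180), e=(349,225). First I turn the tool square to the world axes and move over the tin for a close view.

```bash
python3 -m pendant '[[[0,0,0,0,0,-0.114,40],[0,0,0,0,0,-0.114,40],[0,0,0,0,0,-0.114,40],[0,0,0,0,0,-0.114,40]]]' 40
python3 -m pendant '[[[-2,-3.6,0,0,0,0,40],[-2,-3.6,0,0,0,0,40],[-2,-3.6,0,0,0,0,40],[-2,-3.6,0,0,0,0,40],[-2,-3.6,0,0,0,0,40]]]'
```

```text
time: 0.73
ee_pos: [0.2421, 0.4938, 0.2311]
tcp_rot: [-180.0, -0.0, -179.2]
wrist_force: [0.3, 0.1, -0.4]
opening: 0.0389
time: 1.15
ee_pos: [0.345, 0.3166, 0.2285]
tcp_rot: [-179.9, -0.1, -178.0]
wrist_force: [0.5, 0.4, 0.1]
opening: 0.0339
```

```bash
python3 -m pendant '[[[-2,-3.6,0,0,0,0.01,40],[-2,-3.6,0,0,0,0.01,40],[-2,-3.6,0,0,0,0.01,40],[-2,-3.6,0,0,0,0,40],[-2,-3.6,0,0,0,0,40]]]'
python3 -m pendant '[[[-2,-3.6,0,0,0,0.01,40],[-2,-3.6,0,0,0,0.0,40],[-2,-3.6,0,0,0,0.0,40],[-2,-3.4,0,0,0,0,40],[0,0,0,0,0,0,40]]]'
cat >> h.py <<'E'
def lids(cam,z=0.039,thing="lid_a"):
    # knob-top centre by network mask? use mark (origin at z=.003)
    return [(m["confidence"],np.array(m["uv"]),px2w(cam,m["uv"],z)) for m in bot.mark_of(cam,thing)]
E
python3 - <<'E'
from h import *
o=bot.get_obs();print(o["ee_pos"],o["tcp_rot"],o["q"])
save("wrist","w1")
for c,u,p in lids("wrist",.003): print(round(c,2),u.round(1),p.round(4))
for m in bot.mark_of("wrist","tin"): print("tin",m["uv"],px2w("wrist",m["uv"],0).round(4))
for m in bot.masks_of("wrist","lid_a"): print(m["extent"],m["pixels"].sum(),round(m["confidence"],2))
E
```

```text
time: 1.57
ee_pos: [0.4476, 0.1349, 0.2295]
tcp_rot: [180.0, 0.1, -179.7]
wrist_force: [0.4, -0.2, -0.2]
opening: 0.0342
time: 1.98
ee_pos: [0.5294, -0.0168, 0.2296]
tcp_rot: [-180.0, 0.2, 179.4]
wrist_force: [0.4, 0.5, 0.4]
opening: 0.0339
[ 0.529402   -0.01681632  0.22957948] [-179.97922458    0.22355185  179.42915742] [-1.81080127e+00  1.90610781e+00  6.66410360e+00  9.45340467e+01
 -1.59329752e-02 -1.23994929e+00]
0.95 [274.8 209.4] [ 0.5375 -0.0583  0.003 ]
0.94 [345.9 289. ] [0.623 0.012 0.003]
0.85 [349.9 379. ] [0.7337 0.0176 0.003 ]
0.78 [379.9 242.6] [0.5725 0.0456 0.003 ]
0.71 [  2.2 132.5] [ 0.4628 -0.306   0.003 ]
0.7 [273.4 270.1] [ 0.6012 -0.0625  0.003 ]
0.56 [379.1  65.8] [0.4092 0.0391 0.003 ]
tin [325.7, 237.8] [ 0.5677 -0.0074  0.    ]
tin [274.5, 269.1] [ 0.6012 -0.0605  0.    ]
[357.7, 217.2, 410.4, 272.6] 2526 0.87
[2.5, 100.8, 30.5, 164.7] 1590 0.81
[242.9, 242.3, 299.7, 295.8] 2320 0.8
[244.7, 183.6, 302.1, 242.5] 2665 0.7
[318.8, 264.5, 376.3, 318.4] 1997 0.69
[348.5, 31.5, 415.6, 97.3] 3588 0.64
[301.6, 156.4, 362.2, 214.9] 2735 0.63
[326.0, 357.4, 371.8, 405.9] 1891 0.57
```

View pics/w1.png

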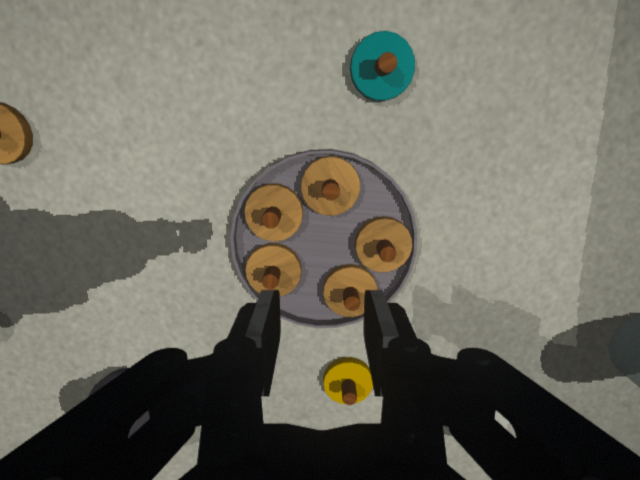

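Wrist view: the tin is centred near (322,237), with the lids at (330,185) a, (273,213) b, (273,270) c, (350,291) d and (385,244) e. The turquoise lid is at (383,65) and the yellow one at (348,382). Next I fit circles in the world frame.

```bash
cat >> h.py <<'E'
from scipy.optimize import least_squares
def fitc(pts,r):
    c0=pts.mean(0)
    s=least_squares(lambda c:np.hypot(*(pts-c).T)-r,c0,loss="soft_l1",f_scale=.001)
    return s.x, np.median(np.abs(np.hypot(*(pts-s.x).T)-r))
def w2px(cam,p):
    c=bot.get_calibration(cam);K=np.array(c["intrinsics"])
    if cam=="wrist":
        o=bot.get_obs(); T=np.eye(4); T[:3,:3]=R.from_euler('xyz',o["tcp_rot"],degrees=True).as_matrix(); T[:3,3]=o["ee_pos"]; P=T@np.array(c["T_tool_cam"])
    else: P=np.array(c["pose"])
    q=K@(np.linalg.inv(P)@np.append(p,1))[:3]; return q[:2]/q[2]
def ring(cam,thing,r,z):
    out=[]
    for m in bot.masks_of(cam,thing):
        k=m["pixels"].astype(np.uint8)
        cs,_=cv2.findContours(k,cv2.RETR_EXTERNAL,cv2.CHAIN_APPROX_NONE)
        if not cs: continue
        c=cv2.convexHull(max(cs,key=cv2.contourArea))[:,0]
        n=len(c); P=np.array([px2w(cam,u,z)[:2] for a,b in zip(c,np.roll(c,-1,0)) for u in np.linspace(a,b,max(2,int(np.hypot(*(b-a)))),endpoint=False)])
        if len(P)>5: x,e=fitc(P,r); out.append((x,e,m["confidence"]))
    return out
def survey(cam="wrist",name=None,zl=.015):
    im=save(cam,name)
    t=[x for x in ring(cam,"tin",.091,.015)]
    for x,e,c in t: print("tin",x.round(4),round(e,4),round(c,2))
    C=np.array([.5685,-.0125])
    for x,e,c in ring(cam,"lid_a",.028,zl):
        d=x-C; ang=np.degrees(np.arctan2(d[1],d[0]))
        print("lid",x.round(4),"err",round(e,4),"conf",round(c,2),"r",round(np.hypot(*d)*1e3,1),"ang",round(ang,1))
E
python3 - <<'E'
from h import *
survey("wrist","w2"); survey("top","t2")
E
```

```text
tin [ 0.5726 -0.0144] 0.0008 0.67
lid [0.5731 0.0432] err 0.0004 conf 0.95 r 55.9 ang 85.3
lid [ 0.4747 -0.2718] err 0.0054 conf 0.91 r 275.8 ang -109.9
lid [0.7296 0.0111] err 0.0013 conf 0.89 r 162.8 ang 8.3
lid [0.4137 0.0365] err 0.0007 conf 0.88 r 162.3 ang 162.4
lid [ 0.5984 -0.0646] err 0.0006 conf 0.85 r 60.0 ang -60.1
lid [ 0.5155 -0.008 ] err 0.0005 conf 0.74 r 53.2 ang 175.1
lid [0.6216 0.0109] err 0.0008 conf 0.7 r 58.0 ang 23.8
lid [ 0.5402 -0.0617] err 0.0004 conf 0.57 r 56.7 ang -119.9
lid [ 0.4626 -0.3099] err 0.0014 conf 0.7 r 315.7 ang -109.6
lid [0.4296 0.3407] err 0.0019 conf 0.69 r 379.5 ang 111.5
```

```bash
python3 -m pendant '[[[-3.1,0.9,2.5,0,0,0.01,40],[-3.1,0.9,2.5,0,0,0,40],[-3.0,0.9,2.5,0,0,0,40],[0,0,3,0,0,0,40],[0,0,3,0,0,0,40]]]'
python3 - <<'E'
from h import *
o=bot.get_obs();print(o["ee_pos"],o["tcp_rot"])
im=save("wrist","w3")
print(ring("wrist","tin",.091,.015))
for x,e,c in ring("wrist","lid_a",.028,.015): print(x.round(4),round(e,4),round(c,2))
E
```

```text
time: 2.9
ee_pos: [0.6278, 0.0198, 0.1018]
tcp_rot: [179.9, 1.2, 179.4]
wrist_force: [-0.2, -0.7, 0.3]
opening: 0.0341
[0.62780797 0.01977577 0.10175436] [179.92050042   1.24084392 179.39478918]
[(array([ 0.45272241, -0.0834194 ]), np.float64(0.018090190363400482), 0.63), (array([ 0.57041345, -0.01469131]), np.float64(0.003249085493076065), 0.56)]
[ 0.5382 -0.0618] 0.0002 0.97
[0.6192 0.0108] 0.0006 0.88
[ 0.5141 -0.0086] 0.001 0.87
[ 0.5964 -0.0646] 0.0004 0.81
[0.7257 0.0101] 0.0014 0.59
```

View pics/w3.png

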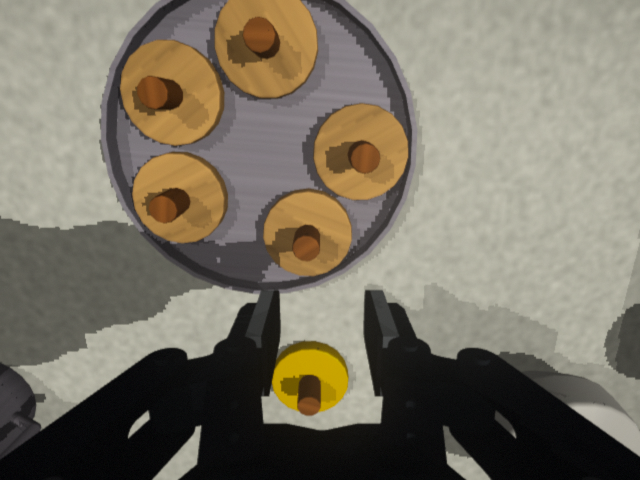

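Closer view: d has its knob at (306,243) on a disc centred at (307,235), e is at (362,152), c at (180,198), b at (170,92) and a at (265,40). The yellow one under the gripper, at (310,378), stays alone. I now compute the tin centre from the rim pixels, in the same frame.

```bash
python3 - <<'E'
from h import *
from h import px2w as f
o=[f("wrist",u,.015) for u in ((101,120),(418,125),(265,291),(150,242),(375,242))]
P=np.array(o)[:,:2];print(P.round(4)); print(fitc(P,.091))
im=cv2.imread("pics/w3.png");print([im[120,u].tolist() for u in range(94,114,2)],[im[125,u].tolist() for u in range(408,426,2)])
# knob tops z=.039
for u in((306,244),(365,157),(163,209),(152,92),(260,36)): print(f("wrist",u,.039).round(4))
E
```

```text
[[ 0.5511 -0.1033]
 [ 0.5558  0.0748]
 [ 0.6577 -0.0172]
 [ 0.6235 -0.0865]
 [ 0.6251  0.0527]]
(array([ 0.5664598 , -0.01538173]), np.float64(0.00023172289719029793))
[[165, 178, 179], [163, 179, 180], [157, 170, 173], [90, 97, 98], [122, 117, 123], [120, 115, 122], [95, 91, 96], [58, 56, 59], [59, 56, 59], [57, 55, 59]] [[50, 51, 56], [56, 57, 62], [132, 129, 136], [139, 135, 144], [142, 146, 149], [143, 157, 159], [157, 172, 174], [164, 178, 179], [167, 183, 185]]
[0.6177 0.0111 0.039 ]
[0.5706 0.0427 0.039 ]
[ 0.5969 -0.0654  0.039 ]
[ 0.5379 -0.0627  0.039 ]
[ 0.5138 -0.0082  0.039 ]
```

```bash
python3 -m pendant '[[[0.45,-0.45,2,0,0.02,0.01,40],[0.45,-0.45,2,0,0,0,40],[0,0,2,0,0,0,40],[0,0,0,0,0,0,40]]]'
```

```text
time: 3.38
ee_pos: [0.6194, 0.0105, 0.0511]
tcp_rot: [179.9, 0.5, 178.8]
wrist_force: [-0.2, 1.1, -1.3]
opening: 0.0342
```

```bash
python3 - <<'E'
from h import *
o=bot.get_obs();print(o["ee_pos"],o["tcp_rot"])
save("wrist","w4")
E
```

```text
[0.61938659 0.01054833 0.05109813] [179.90251584   0.49782633 178.79815162]
```

View pics/w4.png

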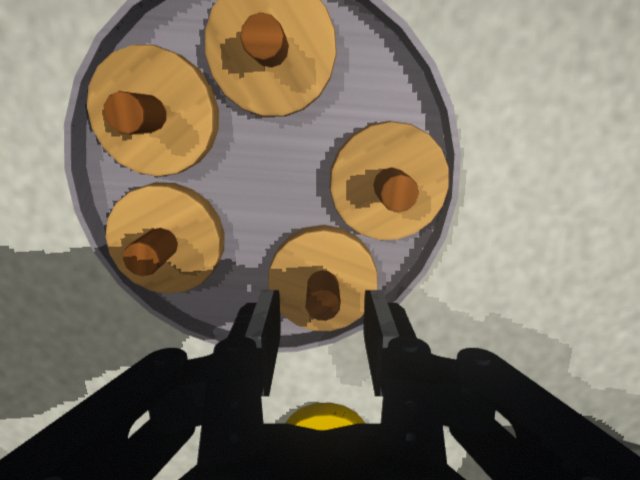

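The d knob at (323,299) sits between the fingers, so I go down and close on it.

```bash
python3 -m pendant '[[[0,0,1.6,0,0.008,0.0,40],[0,0,1.5,0,0,-0.01,40],[0,0,0,0,0,-0.01,40]]]'
python3 -m pendant '[[[0,0,0,0,0,0,5],[0,0,0,0,0,0,5],[0,0,0,0,0,0,5]]]' 30
```

```text
time: 3.68
ee_pos: [0.6244, 0.0106, 0.0302]
tcp_rot: [179.9, 0.8, 180.0]
wrist_force: [-0.4, -1.3, 0.2]
opening: 0.0344
time: 3.93
ee_pos: [0.6261, 0.0108, 0.0345]
tcp_rot: [179.9, 1.0, 180.0]
wrist_force: [0.5, -0.0, -0.2]
opening: 0.0136
```

```bash
python3 -m pendant '[[[0,0,0,0,0,0,5],[0,0,0,0,0,0,5]]]'; python3 -c "
from h import *
o=bot.get_obs();print(o['qd'].round(2),o['q'].round(2),o['ee_pos'],o['opening'])"
```

```text
time: 4.1
ee_pos: [0.6269, 0.0108, 0.0364]
tcp_rot: [179.9, 1.2, 180.0]
wrist_force: [0.0, 1.0, -0.4]
opening: 0.0141
[-0.01 -0.31  0.6   0.37 -0.02  0.01] [ 0.95 14.9  -0.22 73.71  0.1   0.97] [0.62694965 0.01083397 0.03635835] 0.014072814975868342
```

```bash
python3 -m pendant '[[[0.5,0,0,0,0.01,0,40],[0.3,0,0,0,0.01,0,40],[0,0,0.8,0,0,0.0,40],[0,0,0.6,0,0,0,40]]]'
python3 -m pendant '[[[0,0,0.3,0,0,0,40],[0,0,0.2,0,0,0,40]]]'
```

```text
time: 4.43
ee_pos: [0.6193, 0.0109, 0.0239]
tcp_rot: [179.9, 0.1, 180.0]
wrist_force: [-0.6, 0.9, -0.4]
opening: 0.0339
time: 4.6
ee_pos: [0.6185, 0.0109, 0.0166]
tcp_rot: [179.9, -0.0, 180.0]
wrist_force: [-0.0, -0.5, 0.3]
opening: 0.0338
```

```bash
python3 -m pendant '[[[0,0,-0.25,0,0,0,5],[0,0,0,0,0,0,5],[0,0,0,0,0,0,5]]]' 30
```

```text
time: 4.85
ee_pos: [0.618, 0.0109, 0.0185]
tcp_rot: [179.9, -0.1, 180.0]
wrist_force: [0.1, 0.3, -0.4]
opening: 0.0145
```

```bash
python3 -m pendant '[[[-0.2,-0.7,0,0,0,0,5],[-0.2,-0.7,0,0,0,0,5],[-0.2,-0.7,0,0,0,0,5],[-0.1,-0.4,0,0,0,0,5],[0,0,0,0,0,0,5]]]'
```

```text
time: 5.27
ee_pos: [0.6261, -0.0171, 0.0189]
tcp_rot: [179.9, -0.0, 180.0]
wrist_force: [1.7, -0.7, -0.6]
opening: 0.0149
```

```bash
python3 -m pendant '[[[0,0,0,0,0,0,40],[0,0,0,0,0,0,40],[0,0,-2,0,0,0,40],[0,0,-2,0,0,0,40]]]'
python3 -m pendant '[[[1.9,2,0,0,0,0,40],[1.9,2,0,0,0,0,40],[1.8,2,0,0,0,0,40],[0,0,0,0,0,0,40]]]'
```

```text
time: 5.6
ee_pos: [0.6236, -0.0179, 0.0549]
tcp_rot: [179.9, -0.5, 179.9]
wrist_force: [0.9, 0.4, 0.3]
opening: 0.0342
time: 5.93
ee_pos: [0.5684, 0.0437, 0.0599]
tcp_rot: [179.9, -0.1, 179.8]
wrist_force: [0.3, -0.5, 0.9]
opening: 0.034
```

Straight above e. I go down on it.

```bash
python3 -m pendant '[[[-0.2,0,1.3,0,0,0,40],[0,0,1.2,0,0,0,40],[0,0,0.8,0,0,0,40],[0,0,0.3,0,0,0,40]]]'; python3 -m pendant '[[[0,0,0,0,0,0,40]]]'
```

```text
time: 6.27
ee_pos: [0.5713, 0.0445, 0.0215]
tcp_rot: [179.9, 0.0, 179.9]
wrist_force: [-0.4, -1.0, -0.9]
opening: 0.0341
time: 6.35
ee_pos: [0.5708, 0.044, 0.0196]
tcp_rot: [179.9, -0.1, 179.8]
wrist_force: [0.6, -1.0, -0.5]
opening: 0.0343
```

```bash
python3 -m pendant '[[[0,0,0,0,0,0,5],[0,0,0,0,0,0,5],[0,0,0,0,0,0,5]]]' 30; python3 -m pendant '[[[-0.7,-0.2,0,0,0,0,5],[-0.7,-0.2,0,0,0,0,5],[-0.7,-0.2,0,0,0,0,5],[-0.4,-0.1,0,0,0,0,5],[0,0,0,0,0,0,5]]]'
```

```text
time: 6.6
ee_pos: [0.5709, 0.043, 0.0185]
tcp_rot: [179.9, -0.2, 179.7]
wrist_force: [-0.7, 0.2, 0.4]
opening: 0.0148
time: 7.02
ee_pos: [0.5998, 0.0346, 0.0195]
tcp_rot: [179.9, -0.1, 179.7]
wrist_force: [-0.1, -0.5, -0.3]
opening: 0.0149
```

```bash
python3 -m pendant '[[[0,0,0,0,0,0,40],[0,0,0,0,0,0,40],[0,0,-2,0,0,0,40],[0,0,-2,0,0,0,40]]]'
python3 -m pendant '[[[2.8,-1.4,0,0,0,0,40],[2.8,-1.4,0,0,0,0,40],[2.8,-1.4,0,0,0,0,40],[0,0,0,0,0,0,40],[0,0,0.6,0,0,0,40]]]'
```

```text
time: 7.35
ee_pos: [0.5976, 0.0342, 0.0555]
tcp_rot: [179.9, -0.5, 179.7]
wrist_force: [0.3, -0.3, -0.1]
opening: 0.034
time: 7.77
ee_pos: [0.5124, -0.0078, 0.0547]
tcp_rot: [179.9, -0.1, 179.8]
wrist_force: [1.0, 0.6, 0.7]
opening: 0.034
```

```bash
python3 -m pendant '[[[-0.15,0,1.2,0,0,0,40],[0,0,1.1,0,0,0,40],[0,0,0.7,0,0,0,40],[0,0,0.2,0,0,0,40],[0,0,0,0,0,0,40]]]'; python3 -m pendant '[[[0,0,0,0,0,0,5],[0,0,0,0,0,0,5],[0,0,0,0,0,0,5]]]' 30
```

```text
time: 8.18
ee_pos: [0.5142, -0.0067, 0.0168]
tcp_rot: [179.9, -0.2, 179.9]
wrist_force: [-0.5, -0.0, 0.2]
opening: 0.0344
time: 8.43
ee_pos: [0.5146, -0.0063, 0.0161]
tcp_rot: [179.9, -0.3, 179.9]
wrist_force: [0.4, 0.3, 0.9]
opening: 0.0148
```

```bash
python3 -m pendant '[[[0.3,-0.3,0,0,0,0,5],[0.3,-0.3,0,0,0,0,5],[0.1,-0.2,0,0,0,0,5],[0,0,0,0,0,0,5]]]'
```

```text
time: 8.77
ee_pos: [0.5105, -0.0141, 0.0182]
tcp_rot: [179.8, 0.1, 180.0]
wrist_force: [0.3, 0.1, -0.7]
opening: 0.015
```

```bash
python3 -m pendant '[[[0,0,0,0,0,0,40],[0,0,0,0,0,0,40],[0,0,-2,0,0,0,40],[0,0,-2,0,0,0,40],[0,0,0,0,0,0,40]]]'
```

```text
time: 9.18
ee_pos: [0.508, -0.015, 0.0584]
tcp_rot: [179.8, -0.1, 179.9]
wrist_force: [0.7, -0.6, -0.0]
opening: 0.034
```

```bash
python3 -m pendant '[[[-1.5,-2.4,0,0,0,0,40],[-1.5,-2.4,0,0,0,0,40],[0,0,0,0,0,0,40],[0,0,0,0,0,0,40]]]'; python3 -m pendant '[[[0,0,1.2,0,0,0,40],[0,0,1.2,0,0,0,40],[0,0,0.8,0,0,0,40],[0,0,0.4,0,0,0,40],[0,0,0,0,0,0,40]]]'
```

```text
time: 9.52
ee_pos: [0.5386, -0.0642, 0.0582]
tcp_rot: [179.8, -0.1, -180.0]
wrist_force: [0.3, -0.8, -1.1]
opening: 0.0341
time: 9.93
ee_pos: [0.5357, -0.0623, 0.0156]
tcp_rot: [179.8, -0.4, -179.9]
wrist_force: [-0.5, 0.1, -0.0]
opening: 0.0336
```

```bash
python3 -m pendant '[[[0,0,-0.3,0,0,0,5],[0,0,0,0,0,0,5],[0,0,0,0,0,0,5],[0.1,-0.3,0,0,0,0,5],[0,-0.1,0,0,0,0,5]]]'; python3 -m pendant '[[[0,0,0,0,0,0,5],[0,0,0,0,0,0,40],[0,0,0,0,0,0,40],[0,0,-2,0,0,0,40],[0,0,-3,0,0,0,40]]]'
```

```text
time: 10.35
ee_pos: [0.5346, -0.0656, 0.0197]
tcp_rot: [179.8, -0.4, -179.8]
wrist_force: [0.4, 0.1, -0.6]
opening: 0.0149
time: 10.77
ee_pos: [0.5318, -0.0659, 0.0654]
tcp_rot: [179.7, -0.8, -179.9]
wrist_force: [0.8, -0.1, 0.1]
opening: 0.0342
```

```bash
python3 -m pendant '[[[-4,1.5,-3,0,0,0,40],[-4,1.5,-3,0,0,0,40],[-2,1.5,-2,0,0,0,40],[0,0,0,0,0,0,40],[0,0,0,0,0,0,40]]]'; python3 - <<'E'
from h import *
o=bot.get_obs();print(o["ee_pos"],o["tcp_rot"])
im=save("wrist","w5"); 
for x,e,c in ring("wrist","lid_a",.028,.015): print(x.round(4),round(e,4),round(c,2))
print(ring("wrist","tin",.091,.015))
E
```

```text
time: 11.18
ee_pos: [0.6238, -0.0246, 0.1427]
tcp_rot: [179.7, -0.6, -180.0]
wrist_force: [-0.4, -1.1, -0.7]
opening: 0.0344
[ 0.62382646 -0.02459703  0.14268201] [ 179.73330337   -0.56762501 -179.9829095 ]
[ 0.6298 -0.0176] 0.0003 0.86
[ 0.5986 -0.0656] 0.0003 0.83
[ 0.5126 -0.0134] 0.0007 0.76
[0.6018 0.0331] 0.0007 0.65
[ 0.5404 -0.0655] 0.0009 0.6
[0.7287 0.0076] 0.0016 0.6
[(array([ 0.57139931, -0.01583174]), np.float64(0.0010469920993187165), 0.94)]
```

View pics/w5.png

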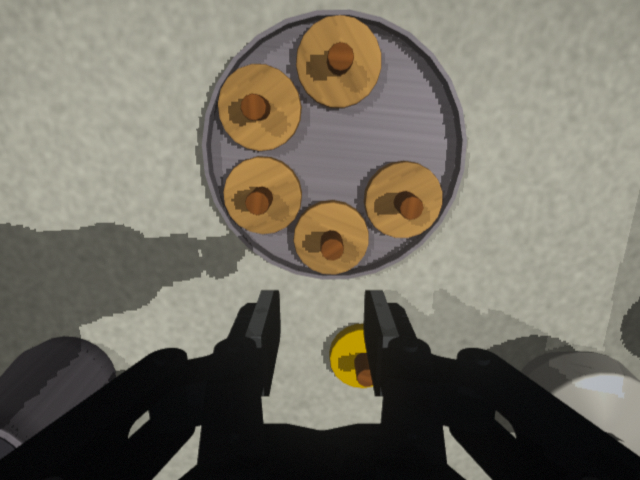

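All five now lie against the wall and there is an open slot at right and upper right, between a (340,60) and e (405,198). The centre is free too. Next is the left loose lid.

```bash
python3 -m pendant '[[[1.9,3.6,0,0,0,0,40],[1.9,3.6,0,0,0,0,40],[1.9,3.6,0,0,0,0,40],[1.9,3.6,0,0,0,0,40],[1.9,3.6,0,0,0,0,40]]]'; python3 -m pendant '[[[1.9,3.6,0,0,0,0,40],[1.9,3.6,0,0,0,0,40],[1.9,3.6,0,0,0,0,40],[1.9,3.6,0,0,0,0,40],[0,0,0,0,0,0,40]]]'; python3 - <<'E'
from h import *
o=bot.get_obs();print(o["ee_pos"],o["tcp_rot"])
im=save("wrist","w6"); 
for x,e,c in ring("wrist","lid_a",.028,.012): print(x.round(4),round(e,4),round(c,2))
E
```

```text
time: 11.75
ee_pos: [0.522, 0.1504, 0.1368]
tcp_rot: [179.9, -1.1, 179.1]
wrist_force: [-0.2, 0.1, 0.3]
opening: 0.0341
time: 12.17
ee_pos: [0.4368, 0.2996, 0.1344]
tcp_rot: [-180.0, -1.5, 179.1]
wrist_force: [0.9, -0.0, -0.7]
opening: 0.0341
[0.43684149 0.29960777 0.13437926] [-179.98560747   -1.49324014  179.0712993 ]
[0.4331 0.339 ] 0.0003 0.76
[0.5997 0.0374] 0.0048 0.72
```

```bash
python3 -m pendant '[[[0.3,2,2.4,0,-0.013,-0.008,40],[0.3,1.9,2.4,0,-0.013,-0.008,40],[0,0,2.4,0,0,0,40],[0,0,0,0,0,0,40]]]'; python3 -m pendant '[[[0,0,1.2,0,0,0,40],[0,0,1.2,0,0,0,40],[0,0,0,0,0,0,40]]]'
```

```text
time: 12.6
ee_pos: [0.4348, 0.3303, 0.06]
tcp_rot: [-179.9, 0.2, 179.6]
wrist_force: [-0.9, -1.6, -0.8]
opening: 0.0342
time: 12.85
ee_pos: [0.4366, 0.3261, 0.036]
tcp_rot: [-179.8, 0.2, 179.3]
wrist_force: [0.3, -0.8, 0.3]
opening: 0.0342
```

```bash
python3 -m pendant '[[[0.55,1.3,0,0,0,0,40],[0,0,0,0,0,0,40],[0,0,0,0,0,0,40]]]'
```

```text
time: 13.1
ee_pos: [0.4327, 0.3381, 0.0381]
tcp_rot: [-179.8, 0.3, 179.0]
wrist_force: [-0.4, -0.4, 0.3]
opening: 0.0342
```

```bash
python3 -m pendant '[[[0.1,0.1,0.9,0,0,-0.01,40],[0.1,0.1,0.9,0,0,-0.007,40],[0,0.1,0.4,0,0,0,40],[0,0,0,0,0,0,40]]]'
```

```text
time: 13.43
ee_pos: [0.4315, 0.3418, 0.0159]
tcp_rot: [-179.9, 0.4, -179.9]
wrist_force: [-0.4, -0.1, 0.7]
opening: 0.0342
```

```bash
python3 -m pendant '[[[0,0,0,0,0,0,5],[0,0,0,0,0,0,5],[0,0,0,0,0,0,5]]]' 40; python3 -m pendant '[[[0,0,-2,0,0,0,5],[0,0,-3,0,0,0,5],[0,0,-2,0,0,0,5],[0,0,0,0,0,0,5]]]'
```

```text
time: 13.68
ee_pos: [0.4312, 0.3416, 0.0153]
tcp_rot: [-179.9, 0.3, -179.9]
wrist_force: [0.0, 0.2, -0.4]
opening: 0.0141
time: 14.02
ee_pos: [0.4295, 0.3406, 0.0862]
tcp_rot: [-179.7, 0.1, -179.9]
wrist_force: [-0.2, -0.0, 0.2]
opening: 0.0143
```

```bash
python3 -m pendant '[[[-1.4,-3.8,0,0,0,0,5],[-1.4,-3.8,0,0,0,0,5],[-1.4,-3.8,0,0,0,0,5],[-1.4,-3.8,0,0,0,0,5],[-1.4,-3.8,0,0,0,0,5]]]'; python3 -m pendant '[[[-1.4,-3.8,0,0,0,0,5],[-1.4,-3.8,0,0,0,0,5],[-1.0,-2.8,0,0,0,0,5],[0,0,0,0,0,0,5],[0,0,0,0,0,0,5]]]'
```

```text
time: 14.43
ee_pos: [0.501, 0.152, 0.0872]
tcp_rot: [-179.9, 0.3, -179.2]
wrist_force: [1.2, 0.5, -0.4]
opening: 0.0145
time: 14.85
ee_pos: [0.5422, 0.0367, 0.085]
tcp_rot: [-179.8, 0.3, -179.6]
wrist_force: [-0.5, 0.6, -0.8]
opening: 0.0146
```

Now down so the lid's underside is just above the knob tops, and a look at the lid relative to the tin.

```bash
python3 -m pendant '[[[0,0,1.2,0,0,0,5],[0,0,0.8,0,0,0,5],[0,0,0,0,0,0,5],[0,0,0,0,0,0,5]]]'; python3 - <<'E'
from h import *
o=bot.get_obs();print(o["ee_pos"],o["tcp_rot"])
im=save("wrist","w7")
print("held z", )
for m in bot.masks_of("wrist","lid_a"): print(m["extent"],round(m["confidence"],2))
print("held:");
for x,e,c in ring("wrist","lid_a",.028,o["ee_pos"][2]-.0035): print(x.round(4),round(e,4),round(c,2))
print("tin:");
for x,e,c in ring("wrist","lid_a",.028,.015): print(x.round(4),round(e,4),round(c,2))
E
```

```text
time: 15.18
ee_pos: [0.541, 0.0388, 0.0612]
tcp_rot: [-179.9, 0.2, -179.5]
wrist_force: [-0.1, 1.0, -0.8]
opening: 0.0144
[0.54095584 0.03881055 0.06116824] [-1.79869106e+02  1.72367204e-01 -1.79507713e+02]
held z
[254.0, 235.9, 386.7, 362.8] 0.75
[253.5, 0.0, 383.0, 62.5] 0.73
[293.5, 359.3, 348.8, 413.5] 0.68
[166.5, 161.0, 279.0, 265.5] 0.66
[88.8, 311.6, 190.2, 399.6] 0.65
[70.9, 211.3, 178.1, 311.7] 0.6
[178.9, 407.9, 215.0, 453.5] 0.59
held:Traceback (most recent call last):
  File "<stdin>", line 7, in <module>
  File "h.py", line 34, in ring
    n=len(c); P=np.array([px2w(cam,u,z)[:2] for a,b in zip(c,np.roll(c,-1,0)) for u in np.linspace(a,b,max(2,int(np.hypot(*(b-a)))),endpoint=False)])
                          ~~~~^^^^^^^^^
  File "h.py", line 7, in px2w
    o=bot.get_obs(); T=np.eye(4); T[:3,:3]=R.from_euler('xyz',o["tcp_rot"],degrees=True).as_matrix(); T[:3,3]=o["ee_pos"]; P=T@np.array(c["T_tool_cam"])
ValueError: time passes only in moves, steps and waits
```

View pics/w7.png

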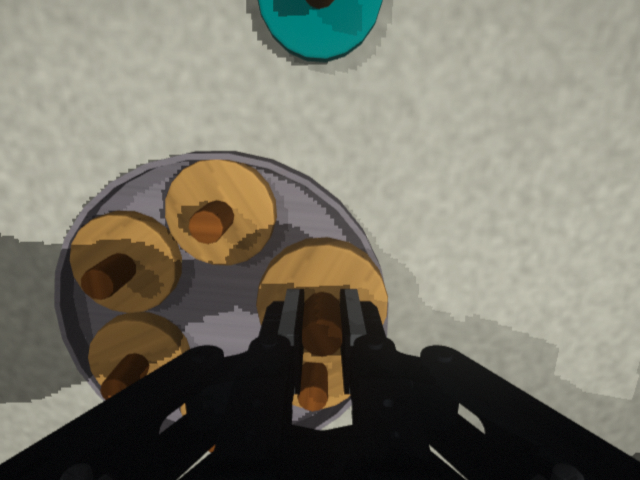

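The held lid is at (322,300) and level. a is at (220,212), and e shows partly behind the gripper with its knob at (314,390). I measure the held lid against a and b.

```bash
python3 - <<'E'
s=open('h.py').read()
s=s.replace('o=bot.get_obs(); T=','o=OBS(); T=').replace('def px2w','''_o=[None]
def OBS(new=False):
    if new or _o[0] is None: _o[0]=bot.get_obs()
    return _o[0]
def px2w''',1)
open('h.py','w').write(s)
E
cat >> h.py <<'E'
def held(held_u, zheld, rowmax):
    """tool-view lids: fit circles; the mask whose centre is near held_u at zheld using rows<rowmax; others at z .015"""
    for m in bot.masks_of("wrist","lid_a"):
        l,t,r,b=m["extent"]; cu=np.array([(l+r)/2,(t+b)/2]); h=np.hypot(*(cu-held_u))<45
        k=m["pixels"].astype(np.uint8); cs,_=cv2.findContours(k,cv2.RETR_EXTERNAL,cv2.CHAIN_APPROX_NONE)
        c=cv2.convexHull(max(cs,key=cv2.contourArea))[:,0]
        U=np.array([u for a,b in zip(c,np.roll(c,-1,0)) for u in np.linspace(a,b,max(2,int(np.hypot(*(b-a)))),endpoint=False)])
        if h: U=U[U[:,1]<rowmax]
        P=np.array([px2w("wrist",u,zheld if h else .015)[:2] for u in U])
        if len(P)>5:
            x,e=fitc(P,.028); print("HELD" if h else "lid",x.round(4),round(e,4),round(m["confidence"],2))
E
python3 - <<'E'
from h import *
o=OBS(); bot.camera("wrist")
held(np.array([320,298]),o["ee_pos"][2]-.0033,300)
P=np.array([px2w("wrist",u,.015)[:2] for u in((56,285),(75,225),(150,165),(225,153),(300,180),(360,240),(380,285))]);print(fitc(P,.091))
E
```

```text
lid [0.6255 0.0522] 0.0051 0.97
lid [ 0.5948 -0.0641] 0.0023 0.86
HELD [0.5399 0.039 ] 0.0005 0.81
lid [ 0.5393 -0.0627] 0.0008 0.72
lid [ 0.5123 -0.0116] 0.0003 0.69
lid [0.4448 0.0374] 0.0054 0.61
lid [ 0.6309 -0.0704] 0.0005 0.45
(array([ 0.57573993, -0.01597315]), np.float64(0.0015935682899805431))
```

```bash
python3 -m pendant '[[[-0.3,-0.15,0.8,0,0,0,5],[0,0,0.8,0,0,-0.008,5],[0,0,0,0,0,0,5]]]'
```

```text
time: 15.68
ee_pos: [0.546, 0.0371, 0.0462]
tcp_rot: [-179.9, 0.4, -179.0]
wrist_force: [-0.8, -0.3, -0.2]
opening: 0.0143
```

```bash
python3 -m pendant '[[[0.2,0,0.7,0,0.005,0.008,5],[0,0,0.6,0,0,0.008,5],[0,0,0,0,0,0,5]]]'
```

```text
time: 15.93
ee_pos: [0.5436, 0.0368, 0.0311]
tcp_rot: [-179.9, 0.1, 180.0]
wrist_force: [0.3, 0.1, -0.4]
opening: 0.0143
```

Lid's underside is now about level with the disc tops. One more measured look before it goes in.

```bash
python3 - <<'E'
from h import *
o=OBS(); print(o["ee_pos"]); save("wrist","w8")
held(np.array([320,298]),o["ee_pos"][2]-.0033,300)
E
```

```text
[0.54361597 0.03684682 0.0311015 ]
lid [0.5989 0.0222] 0.0045 0.91
HELD [0.542  0.0371] 0.0004 0.88
lid [ 0.5393 -0.0626] 0.0011 0.84
lid [ 0.5941 -0.0626] 0.0024 0.82
lid [0.4557 0.0376] 0.0043 0.79
lid [ 0.5121 -0.0114] 0.0004 0.56
lid [ 0.6253 -0.0117] 0.0011 0.46
```

View pics/w8.png

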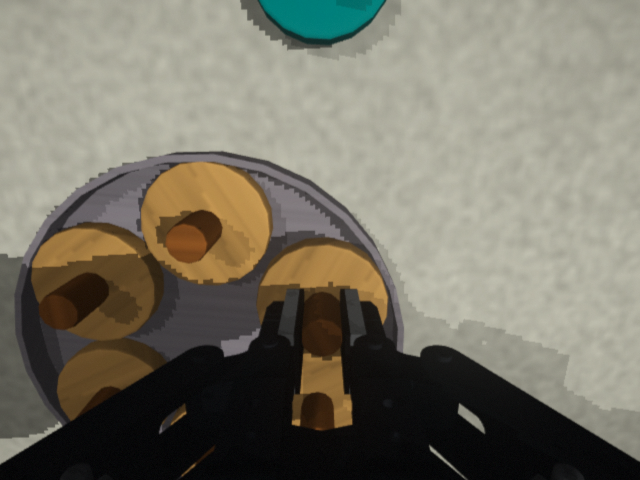

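The gap to a is clear at (262,275), and the rim at (400,300) is outside the lid's edge (387,300). I lower it.

```bash
python3 -m pendant '[[[-0.1,0,0.5,0,0,0,5],[0,0,0.5,0,0,0,5],[0,0,0,0,0,0,5]]]'
```

```text
time: 16.28
ee_pos: [0.5456, 0.0368, 0.022]
tcp_rot: [-179.9, 0.2, -180.0]
wrist_force: [-0.4, 0.5, 0.3]
opening: 0.0145
```

```bash
python3 -m pendant '[[[0.05,0,0.3,0,0,0,5],[0,0,0.1,0,0,0,5],[0,0,0,0,0,0,5]]]'
```

```text
time: 16.53
ee_pos: [0.5452, 0.0369, 0.0183]
tcp_rot: [-179.9, 0.2, -180.0]
wrist_force: [-0.9, 0.8, 0.8]
opening: 0.0145
```

```bash
python3 -m pendant '[[[0.05,0.15,0,0,0,0,5],[0,0,0,0,0,0,40],[0,0,0,0,0,0,40],[0,0,-2,0,0,0,40],[0,0,-3,0,0,0,40]]]'; python3 -m pendant '[[[0,0,-3,0,0,0,40],[0,-3,-2,0,0,0,40],[0.8,-4,0,0,0,0,40],[0.8,-4,0,0,0,0,40],[0.8,-4,0,0,0,0,40]]]';python3 -m pendant '[[[0.8,-4,0,0,0,0,40],[0.8,-4,0,0,0,0,40],[0.8,-4,0,0,0,0,40],[0.8,-4,0,0,0,0,40],[0,0,0,0,0,0,40]]]'
```

```text
time: 16.95
ee_pos: [0.5412, 0.0384, 0.0633]
tcp_rot: [-179.8, -0.3, -180.0]
wrist_force: [-0.1, -0.3, 0.3]
opening: 0.034
time: 17.37
ee_pos: [0.5209, -0.1094, 0.1226]
tcp_rot: [-179.9, 0.2, -179.3]
wrist_force: [1.1, -0.2, -1.0]
opening: 0.0339
time: 17.78
ee_pos: [0.4879, -0.2796, 0.1241]
tcp_rot: [-179.8, 0.5, -179.5]
wrist_force: [0.3, 0.8, -1.1]
opening: 0.0341
```

```bash
python3 - <<'E'
from h import *
o=OBS(); print(o["ee_pos"],o["tcp_rot"]); save("wrist","w9")
for x,e,c in ring("wrist","lid_a",.028,.012): print(x.round(4),round(e,4),round(c,2))
E
```

```text
[ 0.48792863 -0.27962785  0.12411995] [-179.76335678    0.45269811 -179.45093292]
[ 0.6287 -0.0215] 0.0025 0.87
[ 0.5417 -0.0674] 0.0019 0.86
[ 0.6002 -0.0672] 0.0028 0.85
[ 0.4642 -0.3116] 0.0008 0.69
```

```bash
python3 -m pendant '[[[1.2,-1.6,1,0,0.005,0.008,40],[1.2,-1.6,2,0,0,0,40],[0,0,2,0,0,0,40],[0,0,1,0,0,0,40],[0,0,0,0,0,0,40]]]'
```

```text
time: 18.3
ee_pos: [0.4675, -0.3037, 0.0633]
tcp_rot: [-179.9, 0.3, -179.5]
wrist_force: [-0.3, -0.0, -0.1]
opening: 0.0341
```

```bash
python3 -m pendant '[[[0.4,-0.7,0,0,0,0.008,40],[0,0,0.8,0,0,0,40],[0,0,0.8,0,0,0,40],[0,0,0,0,0,0,40]]]'
```

```text
time: 18.63
ee_pos: [0.4657, -0.3088, 0.0484]
tcp_rot: [-179.9, 0.4, -179.7]
wrist_force: [-0.3, 0.7, -0.1]
opening: 0.0339
```

```bash
python3 -m pendant '[[[0.2,-0.2,0.9,0,0.005,0,40],[0.1,-0.1,0.9,0,0,0,40],[0.1,0,0.8,0,0,0,40],[0,0,0.6,0,0,0,40],[0,0,0,0,0,0,40]]]'
```

```text
time: 19.05
ee_pos: [0.4621, -0.3121, 0.0137]
tcp_rot: [-179.8, 0.2, -179.7]
wrist_force: [-0.3, 0.5, 0.1]
opening: 0.0344
```

```bash
python3 -m pendant '[[[0,0,-0.2,0,0,0,5],[0,0,0,0,0,0,5],[0,0,0,0,0,0,5],[0,0,0,0,0,0,5]]]' 40; python3 -m pendant '[[[0,0,-2,0,0,0,5],[0,0,-3,0,0,0,5],[0,0,-3,0,0,0,5],[0,0,0,0,0,0,5]]]'
```

```text
time: 19.38
ee_pos: [0.462, -0.3121, 0.016]
tcp_rot: [-179.8, 0.2, -179.7]
wrist_force: [0.0, 0.8, -1.1]
opening: 0.0141
time: 19.72
ee_pos: [0.4607, -0.3111, 0.0976]
tcp_rot: [-180.0, 0.0, -179.7]
wrist_force: [0.8, -0.0, -0.3]
opening: 0.0144
```

```bash
python3 -m pendant '[[[-1.3,3.7,0,0,0,0,5],[-1.3,3.7,0,0,0,0,5],[-1.3,3.7,0,0,0,0,5],[-1.3,3.7,0,0,0,0,5],[-1.3,3.7,0,0,0,0,5]]]'; python3 -m pendant '[[[-1.3,3.7,0,0,0,0,5],[-1.3,3.7,0,0,0,0,5],[-1.3,3.4,0,0,0,0,5],[0,0,0,0,0,0,5],[0,0,0,0,0,0,5]]]'
```

```text
time: 20.13
ee_pos: [0.5273, -0.1275, 0.1005]
tcp_rot: [-179.7, 0.4, 179.6]
wrist_force: [0.4, 0.1, -0.6]
opening: 0.0142
time: 20.55
ee_pos: [0.5703, -0.0068, 0.1003]
tcp_rot: [-179.7, 0.6, 180.0]
wrist_force: [-0.1, 0.1, -0.3]
opening: 0.0148
```

```bash
python3 -m pendant '[[[0.2,-0.9,1,0,0.01,0,5],[0,0,1.2,0,0,0,5],[0,0,1.0,0,0,0,5],[0,0,0,0,0,0,5]]]'; python3 - <<'E'
from h import *
o=OBS(); print(o["ee_pos"],o["tcp_rot"]); save("wrist","w10")
held(np.array([320,298]),o["ee_pos"][2]-.0033,300)
E
```

```text
time: 20.88
ee_pos: [0.5678, -0.0187, 0.065]
tcp_rot: [-179.7, 0.0, 179.9]
wrist_force: [-1.4, 0.2, -1.9]
opening: 0.0145
[ 0.56777244 -0.01865289  0.06499913] [-1.79707551e+02  1.23538626e-03  1.79879923e+02]
lid [0.5445 0.037 ] 0.0003 0.95
HELD [ 0.5685 -0.0183] 0.0005 0.93
lid [ 0.5128 -0.0129] 0.0009 0.85
lid [ 0.596  -0.0668] 0.0023 0.79
lid [ 0.5402 -0.0643] 0.0004 0.71
lid [0.5961 0.0381] 0.0026 0.64
lid [ 0.6561 -0.0078] 0.0058 0.59
```

View pics/w10.png

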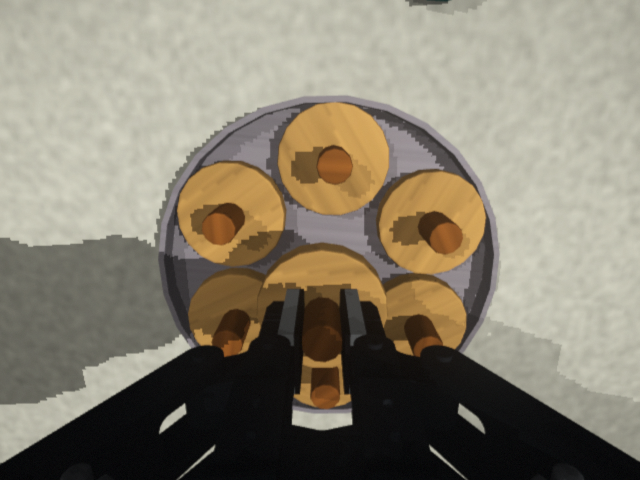

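All six ring lids lie flat with the centre open, and the held lid is over it at (322,300). I correct by about +2 mm in x and +3 mm in y and go down in steps.

```bash
python3 -m pendant '[[[-0.2,0.28,0.8,0,0,0,5],[0,0,0.8,0,0,0,5],[0,0,0.8,0,0,0,5],[0,0,0,0,0,0,5]]]'
```

```text
time: 21.32
ee_pos: [0.5712, -0.0167, 0.0418]
tcp_rot: [-179.7, 0.2, 179.8]
wrist_force: [-0.3, 0.9, -2.0]
opening: 0.0143
```

```bash
python3 -m pendant '[[[0.15,0.08,0.6,0,0.003,0,5],[0,0,0.5,0,0,0,5],[0,0,0,0,0,0,5]]]'; python3 - <<'E'
from h import *
o=OBS(); print(o["ee_pos"],o["tcp_rot"]); save("wrist","w11")
held(np.array([320,298]),o["ee_pos"][2]-.0033,300)
E
```

```text
time: 21.57
ee_pos: [0.5694, -0.0158, 0.0292]
tcp_rot: [-179.7, 0.0, 179.8]
wrist_force: [-0.2, -0.3, -0.5]
opening: 0.0147
[ 0.56944393 -0.01576394  0.02924959] [-1.79708817e+02  1.59502021e-02  1.79780143e+02]
lid [ 0.5956 -0.0638] 0.0016 0.89
lid [0.5804 0.0416] 0.0044 0.83
HELD [ 0.5701 -0.0153] 0.0005 0.8
lid [ 0.54   -0.0641] 0.0004 0.78
lid [ 6.232e-01 -4.000e-04] 0.0049 0.69
lid [ 0.5128 -0.0128] 0.0007 0.66
lid [0.5442 0.0369] 0.0004 0.64
```

```bash
python3 -m pendant '[[[0,0,0.4,0,0,0,5],[0,0,0.4,0,0,0,5],[0,0,0,0,0,0,5]]]'
```

```text
time: 21.92
ee_pos: [0.5704, -0.0158, 0.0224]
tcp_rot: [-179.7, 0.2, 179.8]
wrist_force: [-0.6, 0.6, -0.0]
opening: 0.0147
```

```bash
python3 -m pendant '[[[0,0,0.3,0,0,0,5],[0,0,0.15,0,0,0,5],[0,0,0,0,0,0,5]]]'
```

```text
time: 22.17
ee_pos: [0.5707, -0.0159, 0.0183]
tcp_rot: [-179.7, 0.2, 179.8]
wrist_force: [-1.8, -0.5, 1.6]
opening: 0.0141
```

Seated at the same height as the ring lids (TCP 18.3 mm), with little force. I release, back off and check.

```bash
python3 -m pendant '[[[0,0,0,0,0,0,40],[0,0,0,0,0,0,40],[0,0,0,0,0,0,40],[0,0,-2,0,0,0,40],[0,0,-3,0,0,0,40]]]'; python3 -m pendant '[[[-1.5,0,-3,0,0,0,40],[-1.5,0,-3,0,0,0,40],[-1.5,0,-1,0,0,0,40],[0,0,0,0,0,0,40],[0,0,0,0,0,0,40]]]'; python3 - <<'E'
from h import *
o=OBS(); print(o["ee_pos"],o["tcp_rot"]); save("wrist","w12")
for x,e,c in ring("wrist","lid_a",.028,.015): print(x.round(4),round(e,4),round(c,2))
bot.camera("top")
for t in ("jar","jug","sugar_bowl","spoon"): print(t,[(np.round(m["uv"],1).tolist(),round(m["confidence"],2)) for m in bot.mark_of("top",t)])
E
```

```text
time: 22.58
ee_pos: [0.5673, -0.0156, 0.0631]
tcp_rot: [-179.7, -0.3, 179.8]
wrist_force: [0.2, 0.8, 1.1]
opening: 0.034
time: 23.0
ee_pos: [0.6151, -0.0154, 0.1415]
tcp_rot: [-179.7, 0.0, 179.8]
wrist_force: [-0.6, 0.6, 0.0]
opening: 0.034
[ 0.61505526 -0.01541063  0.1414839 ] [-1.79699914e+02  3.05416494e-02  1.79776144e+02]
[ 0.5412 -0.0649] 0.0007 0.89
[ 0.5997 -0.0651] 0.0004 0.89
[ 0.5134 -0.0129] 0.0006 0.84
[ 0.6309 -0.0171] 0.0003 0.83
[0.5455 0.0374] 0.0008 0.68
[ 0.5737 -0.0156] 0.0006 0.64
[0.7301 0.0079] 0.0019 0.61
[0.6031 0.0341] 0.0003 0.6
jar [([196.9, 204.8], 0.93)]
jug [([422.6, 175.2], 0.69)]
sugar_bowl [([261.3, 173.0], 0.8)]
spoon [([483.7, 218.4], 0.96)]
```

View pics/w12.png

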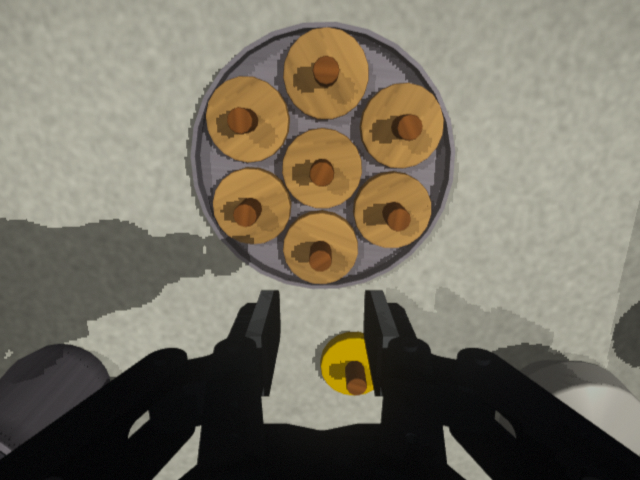

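All seven lids lie flat in one layer: the middle one at (322,168) and six round it, all knobs up. The robot is clear of everything, so I hand in.

```bash
python3 -c "
from workcell import bot
bot.job_done()"
```

```text
the job is handed in; nothing more can be done
```

All seven lids now lie flat in the tin, knobs up, one in the middle and six around it. I handed the job in at about 23 s of the 72 s allowed; no verdict is reported.

- **Making room:** I gripped lids d, e, a and b by their knobs and slid them round inside the tin without lifting. Lid c stayed where it was.
- **Placing:** the left loose lid went into the gap that opened between e and a. The right loose lid went into the middle.
- **Last picture:** every lid fits a flat 56 mm circle to within 1 mm. Ring lids measure about 56–60 mm centre to centre from the middle one; c is about 56 mm, so it is probably touching it.
- **Forces:** every wrist reading printed at the end of a move was below 3 N.
- **Bystanders and look-alikes:** the jar, jug and sugar bowl show within about 2 pixels of where they started. The spoon's mark differs by about 5 pixels (about 1 cm) from a low-confidence first detection. The arm never went near it, so I take that as detection noise. The yellow and turquoise look-alikes were not touched.
- **What disagreed:** the wrist camera put lids about 2–3 mm off the tool's own position, so I placed both lids by where they sat relative to the others in the picture. The first attempt to grip d closed too high on the knob after the arm drifted upward. I reopened and gripped it again lower down.

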